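# Swing a flat bar about the jig's pin to its stop and clamp it

## Robot

A 6-joint arm with a two-finger parallel gripper is mounted at the origin on a cart in front of the work surface, level with it; the furniture and walls round the work are solid. World frame = base frame: x ahead of the robot, y to its left, z up, the work surface at z = 0. Lengths are in m, angles in rad, forces in N, time in s.
With the tool pointing down it reaches from about 0.375 to 0.9 m from the base axis. Payload 3.1 kg.
Tool frame: the origin (TCP) lies at the very end of the fingers, on their centre line; the grasp point (between the pads) lies 19 mm behind it; z points along the fingers, y is the line along which they close (so a half turn about z gives the same grasp; the last joint's range is limited). The gripper opens to 85 mm and grips with 20 to 120 N. Pads are 22 mm wide; open, the fingers measure 114 mm over their backs; the gripper's body (76 mm by 85 mm) begins 54 mm behind the grasp point. The pads swing forward as they close: fully open they stand 13 mm farther back than shut.
Start: joints at [0.999, 0.527, 1.433, -0, 1.181, -0.178], TCP at [0.24, 0.577, 0.231] pointing down, gripper open.
Joint ranges: [-3.08, 3.08], [-0.75, 2.2], [0.22, 2.44], [-1.43, 4.57], [0, 2.65], [-2.85, 2.85]. Speed limits (rad/s): [2.79, 2.79, 3.14, 3.14, 3.14, 3.14].

## Interface

Orientations are given as [roll, pitch, yaw] about the fixed x, y, z axes, in that order (R = Rz(yaw) Ry(pitch) Rx(roll)).
In Python, from workcell import ctrl gives the robot as it stands.
- The arm moves only by the tool arm_command, never from a script. Its argument "rows" is a list of rows, each an object of numbers: "dx", "dy", "dz": the shift along the tool's x, y, z in units of 0.25 m (1.0 is 0.25 m); "turn": the turn about the tool's z in units of 1.5 rad (1.0 is 1.5 rad); "claw": the gripper command: -1 is fully open, 1 is shut, values between are in proportion. In form: [{"dx": .., "dy": .., "dz": .., "turn": .., "claw": ..}, ...]. A call has 1 to 5 rows; each row is the pose to reach, as a shift and turn from the pose commanded when the call began, along the tool's axes at that moment; what a row does not reach only later rows make up. A row lasts 1/12 s, in which the tool goes at most 41.7 mm and 7.16 degrees, less where a joint would pass 70% of its speed; a pose out of reach is approached as far as the arm can. A call with a number of a shift or a turn outside -1 to 1 is refused whole. A call with a gripper value outside its range is refused whole. The fingers move at their own pace and stop on an object; the grip force is fixed at half the most. Time passes only in rows, so rows that repeat a pose let the fingers close. It gives the time, the measured TCP pose, the force, the opening and the grip force at its end, in the units of the state.
- ctrl.observe(): the state, without advancing time (a new reading comes with each control period).
- ctrl.camera(name): name is "side" or "top" or "wrist"; returns a dict with "frame" (420x560x3 uint8, red, green, blue), "z_map" (420x560 float32, m along the optical axis (not along the pixel's ray), 0 where there is no reading), "K" (3x3 intrinsics, pixels), "k1" (the pictures are not rectified: a ray, as slopes to the right and down, at radius r is drawn at 1 + k1 r^2 times it, then the intrinsics apply), "rvec" (rotation vector, rad) and "tvec" (3), from world to camera coordinates, as OpenCV has them. Camera axes: x right, y down, z forward; pixel columns grow to the right and rows downward; lengths in m; the calibration is good to about 2 mm. A picture is of the moment at which its call begins.
- ctrl.hand_in(): hands the job in; it is judged then, once.
The state is a dict: "clock": time; "joint_pos": joint angles; "joint_vel": joint speeds; "tau": joint torques, N m; "tcp_pos": TCP position; "tcp_rot": TCP orientation; "contact_force": force on the tool from outside, world axes, zero at the start; "ft_torque": the same for the moment, N m; "grip_width": finger opening in m; "gripper_force": force on a finger pad.
Only numpy, scipy, OpenCV 4.12 (cv2) and the standard library are available. Lean on these libraries where they do the work, as an engineer would, in place of code of your own. Each camera call takes 0.05 s, during which the arm holds its last target. There are 200 camera calls.

## Task

Get the notched aluminium bar ready for drilling: slide it round on the jig board, with its notch kept on the upright steel pin and without picking it up, until its notched edge lies flush against the dark stop block. Then fold the hold-down clamp over onto the bar so that its rubber pad rests on it. Leave the spark plug, the wood offcut and the tape roll where they lie.

Things in the scene. Friction and masses are not known exactly. Their poses are not given: they have to be found in the camera images.
- jig_board: Plywood board, 217 x 230 x 18 mm, fixed on the bench. Origin on its underside, exactly below the axis of the upright steel pin; z up. It spans x -155 to +62, y -55 to +175 mm; its top is at z = 18 mm. A bar that is home lies along the board's y, notch on the pin, notched edge on the stop.
- pin_top (a point): Top centre of the pivot pin: plain steel, 12 mm in diameter, fixed, standing at x = y = 0 of the board from z = 18 to 48 mm.
- stop_face (a point): Middle of the face of the dark steel stop block, at x +3, y +131, z 27 mm of the board; the face looks to the board's -x. The block is fixed, x +3 to +29, y +111 to +151, z 18 to 36 mm.
- bar: Loose aluminium bar, 40 x 180 x 12 mm, 0.2 to 0.3 kg, flat on the board. Origin on its underside, on the pin's axis when home; y is its length (-25 to +155), x its width (-37 plain edge, +3 notched edge). Notch open to +x: 15 mm wide about y = 0, 9 deep. Starts with notch on pin and yaw 0.5 to 0.95 rad above the board's (far end swung to the board's -x); home: equal yaw.
- bar_push (a point): Point on the bar's plain edge, half-way up, at x -37, y +80, z 6 mm of the bar (mass centre: x -17, y +65). Pushed there towards the bar's +x with about 3 N, it stays on the pin and swings about it, through the same angle as the push point; pushed near the far end it turns about its middle and the notch leaves the pin.
- clamp_pivot (a point): Hinge of the hold-down clamp, at x +32, y +50, z 40 mm of the board; the hinge axis lies along the board's y. The bracket round it is fixed, 36 mm square, up to z = 50 mm.
- hold_down (a joint): Angle of the clamp's arm, rad. 0: level, pointing from the hinge to the board's -x, its rubber pad (47 mm from the hinge) resting on a bar that is home; pi/2: straight up; most 1.85. Starts at 1.4 to 1.7. It stays where left (hinge friction 0.12 N m: 2 N at 60 mm). Steel arm 14 mm wide, 8 mm thick, centred on the hinge axis.
- clamp_grip (a point): Centre of the rubber grip on the end of the clamp's arm, 81 mm from the hinge; the grip is 18 mm in diameter, 70 to 92 mm from the hinge, along the arm.
- spark_plug: Spark plug, 16 x 72 x 18 mm, lying on the board near its corner at -x, +y, outside the bar's swing; origin at the centre of its underside.
- offcut: Wood offcut, 44 x 110 x 22 mm, lying on the bench beside the board's +y side; origin at the centre of its underside.
- tape_roll: Black tape roll, 60 mm across, 19 mm high, lying flat on the bench beside the board's +y side; origin at the centre of its underside.

How it is judged:
By the outcome, as a careful person would: the job done as asked, in the order asked, and still so for the second after the job is handed in, with the robot touching nothing.
It also fails if it takes over 48 s, if anything falls off the work surface, if the arm or the gripper's body presses on something with over 40 N, if the wrist force passes 120 N, or if a joint passes its speed limit or range.

## Working session

There is one attempt and no reset: what is moved stays moved. The work goes in short steps, Python scripts to look and compute and a tool call to move; the robot and the scene stay as the last step left them, time stands still between calls to the robot, and variables do not carry over. Pictures are saved under pics/ and viewed, at most 10 in all, crops included, and the job is handed in when it is done.

Besides the shell and the picture viewer there is one more tool, called after "Emit:" as name(argument=value, ...), one argument or row to a line, values as JSON. arm_command: Moves the arm, as the interface text tells. Its arguments: {"type":"object","properties":{"rows":{"type":"array"}},"required":["rows"]}

```bash
mkdir -p pics
cat > h.py <<'E'
import numpy as np, cv2
from workcell import ctrl
def cam(n):
    c=ctrl.camera(n); c['R']=cv2.Rodrigues(np.array(c['rvec'],float))[0]; c['t']=np.array(c['tvec'],float).ravel(); return c
def ray(c,uv):
    uv=np.atleast_2d(np.array(uv,float)); K=np.array(c['K']); d=(uv-[K[0,2],K[1,2]])/[K[0,0],K[1,1]]
    s=d.copy()
    for _ in range(20): s=d/(1+c['k1']*(s**2).sum(1,keepdims=True))
    return s
def onplane(c,uv,z):
    s=ray(c,uv); w=np.c_[s,np.ones(len(s))]@c['R']; o=-c['R'].T@c['t']
    return o+w*((z-o[2])/w[:,2])[:,None]
def depthpts(c,uv):
    uv=np.atleast_2d(uv).astype(int); z=c['z_map'][uv[:,1],uv[:,0]]; s=ray(c,uv)
    return (np.c_[s,np.ones(len(s))]*z[:,None]-c['t'])@c['R']
def save(c,n): cv2.imwrite('pics/'+n,c['frame'][:,:,::-1])
E
python3 - <<'E'
from h import *
for n in('top','side'):
    c=cam(n); save(c,n+'0.png'); np.savez(n+'0.npz',**c); print(n,-c['R'].T@c['t'],c['R'][2])
print(ctrl.observe())
E
```

```text
top [0.32551412 0.42361513 0.91200599] [ 0.20859705 -0.03217338 -0.97747232]
side [ 0.3315919  -0.24878569  0.53445018] [ 0.20982731  0.79712864 -0.5661788 ]
{'clock': 0.1, 'joint_pos': array([ 9.98510960e-01,  5.28407040e-01,  1.43376193e+00, -4.87585755e-06,
        1.18138716e+00, -1.78487935e-01]), 'joint_vel': array([-0.00169176, -0.00183356, -0.00389073,  0.00091412, -0.00129599,
        0.00041413]), 'tau': array([-3.48156809e-04, -4.43303490e+01, -1.78585285e+01, -2.04801108e-04,
        3.83257153e-03,  9.51451984e-08]), 'tcp_pos': array([0.23942946, 0.57663382, 0.23041457]), 'tcp_rot': array([-3.13965957e+00, -3.44162846e-04,  2.74779674e+00]), 'contact_force': array([ 0.37499151,  0.18252704, -0.44249333]), 'ft_torque': array([-0.03632983, -0.0440769 ,  0.01901295]), 'gripper_force': 0.0, 'grip_width': 0.08558841760071631}
```

View pics/top0.png

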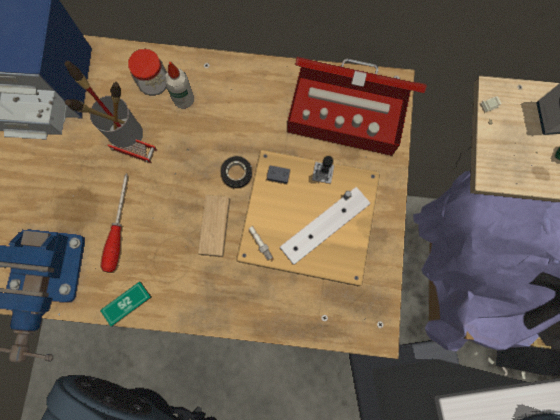

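View pics/side0.png

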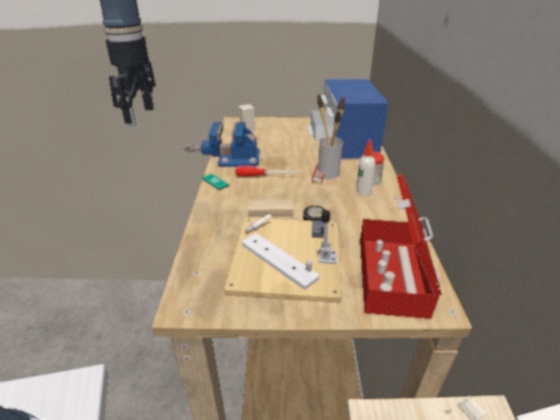

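The top view shows the board (corners about (262,151), (379,166), (363,283), (238,262)). The bar runs from (365,195) to (285,255), the pin is at (347,195), the stop at (278,174) and the upright clamp at (323,165). The side view agrees.

Run:
```python
from h import *
def ld(n): 
    d=dict(np.load(n)); d['k1']=float(d['k1']); return d
c=ld('top0.npz'); f=c['frame']
hsv=cv2.cvtColor(f,cv2.COLOR_RGB2HSV)
P=onplane(c,[(262,151),(379,166),(363,283),(238,262)],.018); print('corners',P.round(4)); print(np.linalg.norm(P-np.roll(P,-1,0),axis=1))
# bar mask
m=((hsv[...,1]<40)&(hsv[...,2]>140)).astype(np.uint8); m[:185]=0;m[275:]=0;m[:,:240]=0;m[:,:][:,385:]=0
cs,_=cv2.findContours(m,cv2.RETR_EXTERNAL,cv2.CHAIN_APPROX_NONE); k=max(cs,key=cv2.contourArea)[:,0]
W=onplane(c,k,.030)[:,:2]; r=cv2.minAreaRect((W*1000).astype(np.float32)); print('bar',r,cv2.boxPoints(r).round(1)); print('depth z',np.median(depthpts(c,k),0))
# stop
for nm,box,zz,th in(('stop',(262,160,295,188),.036,110),):
    x0,y0,x1,y1=box; s=np.zeros_like(m); s[y0:y1,x0:x1]=(hsv[y0:y1,x0:x1,2]<th)
    cs,_=cv2.findContours(s,cv2.RETR_EXTERNAL,cv2.CHAIN_APPROX_NONE); k=max(cs,key=cv2.contourArea)[:,0]
    r=cv2.minAreaRect((onplane(c,k,zz)[:,:2]*1000).astype(np.float32)); print(nm,r,cv2.boxPoints(r).round(1))
print('pin',onplane(c,[(347,193)],.048),depthpts(c,[(347,193),(347,195),(345,194)]))
g=depthpts(c,[(327,160),(327,163),(324,172),(320,178)]);print('clamp',g.round(3))
a=cv2.resize(f[140:290,230:390],None,fx=4.6,fy=4,interpolation=cv2.INTER_CUBIC); a=cv2.resize(f[140:290,230:390],(640,600),interpolation=cv2.INTER_CUBIC)
cv2.imwrite('pics/crop0.png',a[:,:,::-1])
```

```text
corners [[0.633  0.3977 0.018 ]
 [0.5705 0.1842 0.018 ]
 [0.3603 0.2549 0.018 ]
 [0.4308 0.4712 0.018 ]]
[0.22247347 0.22178389 0.22746558 0.21510711]
bar ((473.8897705078125, 305.87738037109375), (41.415367126464844, 179.51422119140625), 29.949811935424805) [[411.1 373.3]
 [500.8 217.8]
 [536.6 238.4]
 [447.  394. ]]
depth z [0.47666049 0.29909439 0.02877788]
stop ((577.85400390625, 376.3030700683594), (39.41798782348633, 28.897424697875977), 70.1520004272461) [[557.6 362.7]
 [584.8 352.9]
 [598.1 389.9]
 [571.  399.7]]
pin [[0.52119976 0.25871044 0.048     ]] [[0.52097797 0.25889734 0.04897927]
 [0.51777236 0.25918841 0.04699877]
 [0.52057791 0.26204489 0.04504141]]
clamp [[0.563 0.297 0.13 ]
 [0.558 0.298 0.129]
 [0.556 0.298 0.085]
 [0.562 0.299 0.025]]
```

View pics/crop0.png

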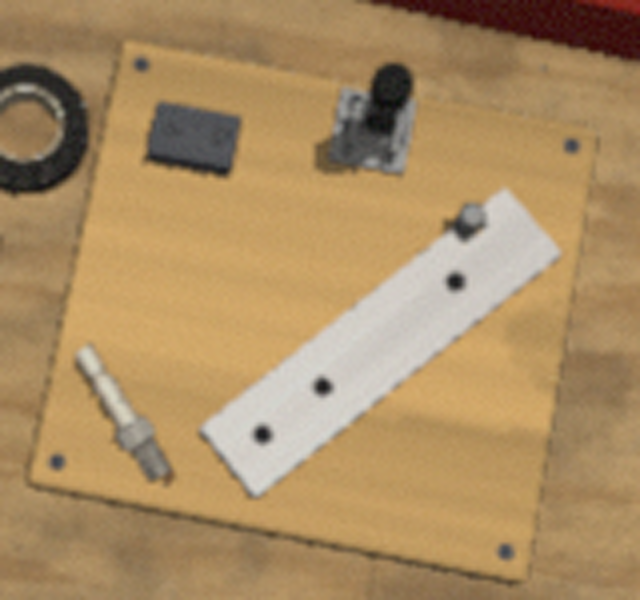

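The crop shows the pin at (472,215), the bar's notch seated on it, and the clamp grip nearly upright at (393,85). The board corners are at (125,42), (598,133), (525,580) and (30,487). I'll refine the board pose and plan the approach.

```bash
cat >> h.py <<'E'
import json
# plan(list of (x,y,z,yaw)) -> rows from the commanded pose in cmd.json; final stored as new command
def plan(T,claw=1):
    p=np.array(json.load(open('cmd.json'))); c,s=np.cos(p[3]),np.sin(p[3]); rows=[]; q=p
    for t in T:
        t=np.array(t); d=t[:3]-p[:3]
        r=[round(v,3) for v in((c*d[0]+s*d[1])/.25,(s*d[0]-c*d[1])/.25,-d[2]/.25,-(t[3]-p[3])/1.5)]
        assert np.linalg.norm(t[:3]-q[:3])<.0417 and abs(t[3]-q[3])<.1249,(t-q)
        q=t; rows.append(dict(dx=r[0],dy=r[1],dz=r[2],turn=r[3],claw=claw))
    f=np.array([c*r[0]+s*r[1],s*r[0]-c*r[1],-r[2]])*.25
    json.dump([*(p[:3]+f),p[3]-1.5*r[3]],open('cmd.json','w')); print(json.dumps(rows)); return q
def lin(a,b,n): return [tuple(np.array(a)+(np.array(b)-a)*(i+1)/n) for i in range(n)]
PIN=np.array([.5205,.2590])
def rot(a): return np.array([[np.cos(a),-np.sin(a)],[np.sin(a),np.cos(a)]])
E
python3 - <<'E'
from h import *
c=dict(np.load('top0.npz')); c['k1']=float(c['k1'])
uv=np.array([(125,42),(598,133),(525,580),(30,487)])/4+[230,140]
P=onplane(c,uv,.018)[:,:2]; B=np.array([[62,175],[62,-55],[-155,-55],[-155,175]])/1000
a,b=P.mean(0),B.mean(0); H=(B-b).T@(P-a); th=np.arctan2(H[0,1]-H[1,0],H[0,0]+H[1,1])
print(P.round(4),'yaw',th,np.degrees(th)); print('origin',a-rot(th)@b,'res',(P-a-(B-b)@rot(th).T).round(4))
pin=onplane(c,np.array([[472,213]])/4+[230,140],.048); print('pin',pin)
for th in(th,): print('hinge',PIN+rot(th)@[.032,.05])
json.dump([.24,.577,.231,2.748],open('cmd.json','w'))
E
```

```text
[[0.6342 0.399 ]
 [0.5565 0.186 ]
 [0.3573 0.2587]
 [0.4314 0.472 ]] yaw -0.34481794102318697 -19.756612721019543
origin [0.5183349  0.25670908] res [[-0.0016 -0.0015]
 [-0.0016  0.002 ]
 [ 0.0034  0.0013]
 [-0.0002 -0.0018]]
pin [[0.52047394 0.25701793 0.048     ]]
hinge [0.56751765 0.29524004]
```

```bash
sed -i 's/^PIN=.*/PIN=np.array([.520,.258]); BY=-.34/' h.py
python3 - <<'E'
from h import *
yb=.523; p=PIN+rot(yb)@[-.037-.011-.022,.080]; print(p)
T=lin([.24,.577,.231,2.748],[*p,.12,yb+np.pi],10)
plan(T[:5]); plan(T[5:])
g=[*p,.022,yb+np.pi]; plan(lin([*p,.12,yb+np.pi],g,3))
E
```

```text
[0.41939877 0.29234228]
[{"dx": -0.11, "dy": -0.078, "dz": 0.044, "turn": -0.061, "claw": 1}, {"dx": -0.22, "dy": -0.155, "dz": 0.089, "turn": -0.122, "claw": 1}, {"dx": -0.33, "dy": -0.233, "dz": 0.133, "turn": -0.183, "claw": 1}, {"dx": -0.44, "dy": -0.311, "dz": 0.178, "turn": -0.244, "claw": 1}, {"dx": -0.55, "dy": -0.388, "dz": 0.222, "turn": -0.306, "claw": 1}]
[{"dx": -0.064, "dy": -0.118, "dz": 0.044, "turn": -0.061, "claw": 1}, {"dx": -0.128, "dy": -0.237, "dz": 0.089, "turn": -0.122, "claw": 1}, {"dx": -0.192, "dy": -0.355, "dz": 0.133, "turn": -0.183, "claw": 1}, {"dx": -0.256, "dy": -0.473, "dz": 0.178, "turn": -0.244, "claw": 1}, {"dx": -0.32, "dy": -0.592, "dz": 0.222, "turn": -0.305, "claw": 1}]
[{"dx": -0.001, "dy": 0.0, "dz": 0.131, "turn": -0.0, "claw": 1}, {"dx": -0.001, "dy": 0.0, "dz": 0.261, "turn": -0.0, "claw": 1}, {"dx": -0.001, "dy": 0.0, "dz": 0.392, "turn": -0.0, "claw": 1}]
```

Emit:
arm_command(
  rows=[
    {"dx": -0.11,"dy": -0.078,"dz": 0.044,"turn": -0.061,"claw": 1},
    {"dx": -0.22,"dy": -0.155,"dz": 0.089,"turn": -0.122,"claw": 1},
    {"dx": -0.33,"dy": -0.233,"dz": 0.133,"turn": -0.183,"claw": 1},
    {"dx": -0.44,"dy": -0.311,"dz": 0.178,"turn": -0.244,"claw": 1},
    {"dx": -0.55,"dy": -0.388,"dz": 0.222,"turn": -0.306,"claw": 1},
  ],
)

```text
clock: 0.52
tcp_pos: [0.3297, 0.4333, 0.1751]
tcp_rot: [-3.141, -0.001, -3.071]
contact_force: [0.9, -0.5, 0.8]
grip_width: 0.0254
gripper_force: 0.0
```

Emit:
arm_command(
  rows=[
    {"dx": -0.064,"dy": -0.118,"dz": 0.044,"turn": -0.061,"claw": 1},
    {"dx": -0.128,"dy": -0.237,"dz": 0.089,"turn": -0.122,"claw": 1},
    {"dx": -0.192,"dy": -0.355,"dz": 0.133,"turn": -0.183,"claw": 1},
    {"dx": -0.256,"dy": -0.473,"dz": 0.178,"turn": -0.244,"claw": 1},
    {"dx": -0.32,"dy": -0.592,"dz": 0.222,"turn": -0.305,"claw": 1},
  ],
)

```text
clock: 0.93
tcp_pos: [0.4194, 0.2909, 0.1196]
tcp_rot: [3.142, -0.0, -2.614]
contact_force: [1.2, 0.5, 1.1]
grip_width: 0.0003
gripper_force: 0.0
```

Emit:
arm_command(
  rows=[
    {"dx": 0,"dy": 0,"dz": 0.13,"turn": 0,"claw": 1},
    {"dx": 0,"dy": 0,"dz": 0.26,"turn": 0,"claw": 1},
    {"dx": 0,"dy": 0,"dz": 0.39,"turn": 0,"claw": 1},
    {"dx": 0,"dy": 0,"dz": 0.39,"turn": 0,"claw": 1},
  ],
)

```text
clock: 1.27
tcp_pos: [0.4196, 0.2918, 0.0196]
tcp_rot: [3.141, -0.002, -2.62]
contact_force: [-0.1, -0.2, 0.2]
grip_width: 0.0001
gripper_force: 0.0
```

Run:
```python
from h import *
print(ctrl.observe()['tcp_pos'],ctrl.observe()['contact_force'])
c=cam('wrist'); save(c,'w1.png'); np.savez('w1.npz',**c)
# arc: gap g between finger face and bar edge; yaw y
def P(y,g=0): return (*(PIN+rot(y)@[-.048-g,.080]),.022,y+np.pi)
yb=.523
json.dump([*P(yb,.022)[:2],.022,yb+np.pi],open('cmd.json','w'))
plan([P(yb,.014),P(yb,.007),P(yb,.002),P(yb-.06),P(yb-.13)])
ys=np.linspace(yb-.13,BY,11)[1:]
plan([P(y) for y in ys[:5]]); plan([P(y) for y in ys[5:9]])
```

```text
[0.41964108 0.2918176  0.01960221] [-0.09314315 -0.20013173  0.24503028]
[{"dx": -0.032, "dy": 0.0, "dz": -0.0, "turn": -0.0, "claw": 1}, {"dx": -0.06, "dy": 0.0, "dz": -0.0, "turn": -0.0, "claw": 1}, {"dx": -0.08, "dy": 0.0, "dz": -0.0, "turn": -0.0, "claw": 1}, {"dx": -0.108, "dy": 0.011, "dz": -0.0, "turn": 0.04, "claw": 1}, {"dx": -0.131, "dy": 0.022, "dz": -0.0, "turn": 0.087, "claw": 1}]
[{"dx": -0.024, "dy": 0.013, "dz": -0.0, "turn": 0.049, "claw": 1}, {"dx": -0.049, "dy": 0.025, "dz": -0.0, "turn": 0.097, "claw": 1}, {"dx": -0.074, "dy": 0.034, "dz": -0.0, "turn": 0.146, "claw": 1}, {"dx": -0.101, "dy": 0.042, "dz": -0.0, "turn": 0.195, "claw": 1}, {"dx": -0.127, "dy": 0.048, "dz": -0.0, "turn": 0.244, "claw": 1}]
[{"dx": -0.024, "dy": 0.013, "dz": -0.0, "turn": 0.049, "claw": 1}, {"dx": -0.049, "dy": 0.025, "dz": -0.0, "turn": 0.098, "claw": 1}, {"dx": -0.075, "dy": 0.034, "dz": -0.0, "turn": 0.147, "claw": 1}, {"dx": -0.101, "dy": 0.042, "dz": -0.0, "turn": 0.195, "claw": 1}]
```

View pics/w1.png

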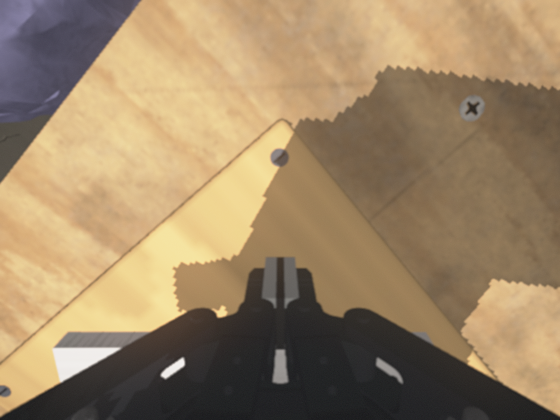

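The wrist view shows the shut fingers at (280,330), clear of the bar. Its edge at row 335 looks parallel to the fingers' y axis. I'll start the arc and raise the tool 3 mm.

Emit:
arm_command(
  rows=[
    {"dx": -0.032,"dy": 0,"dz": -0.012,"turn": 0,"claw": 1},
    {"dx": -0.06,"dy": 0,"dz": -0.012,"turn": 0,"claw": 1},
    {"dx": -0.08,"dy": 0,"dz": -0.012,"turn": 0,"claw": 1},
    {"dx": -0.108,"dy": 0.011,"dz": -0.012,"turn": 0.04,"claw": 1},
    {"dx": -0.131,"dy": 0.022,"dz": -0.012,"turn": 0.087,"claw": 1},
  ],
)

```text
clock: 1.73
tcp_pos: [0.4448, 0.3136, 0.0264]
tcp_rot: [-3.141, -0.001, -2.752]
contact_force: [-1.3, -1.6, 0.8]
grip_width: -0.0002
gripper_force: 0.8
```

Emit:
arm_command(
  rows=[
    {"dx": -0.024,"dy": 0.013,"dz": 0,"turn": 0.049,"claw": 1},
    {"dx": -0.049,"dy": 0.025,"dz": 0,"turn": 0.097,"claw": 1},
    {"dx": -0.074,"dy": 0.034,"dz": 0,"turn": 0.146,"claw": 1},
  ],
)

```text
clock: 1.98
tcp_pos: [0.4581, 0.3287, 0.0264]
tcp_rot: [-3.141, -0.001, -2.971]
contact_force: [-2.5, -0.6, 1.5]
grip_width: -0.0002
gripper_force: 0.9
```

```bash
cat > look.py <<'E'
import sys
from h import *
c=cam('top'); f=c['frame']; hsv=cv2.cvtColor(f,cv2.COLOR_RGB2HSV)
cv2.imwrite('pics/'+sys.argv[1],cv2.resize(f[140:290,230:390],(640,600),interpolation=cv2.INTER_CUBIC)[:,:,::-1])
E
python3 look.py t2.png
```

```text
(no output)
```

View pics/t2.png

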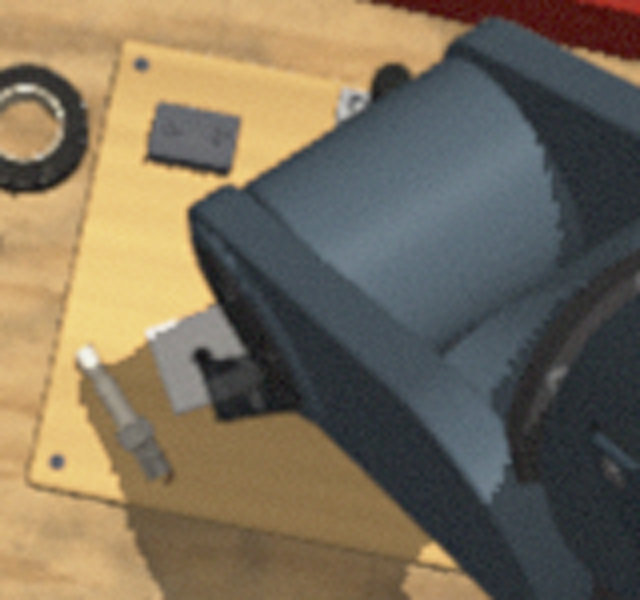

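The bar is following: its far end is at about (185,360), the forces are 2.5 N and the spark plug is untouched. I'll continue the arc and lower slightly.

Run:
```python
from h import *
def P(y,g=0,z=.0235): return (*(PIN+rot(y)@[-.048-g,.080]),z,y+np.pi)
yb=.523; ys=np.linspace(yb-.13,BY,11)[1:]
json.dump(P(ys[2],z=.0255),open('cmd.json','w'))
plan([P(y) for y in ys[3:7]]); plan([P(y) for y in np.linspace(ys[6],BY+.04,5)[1:]])
plan([P(BY+.02),P(BY),P(BY,-.001),P(BY,-.001)])
```

```text
[{"dx": -0.024, "dy": 0.013, "dz": 0.008, "turn": 0.049, "claw": 1}, {"dx": -0.049, "dy": 0.025, "dz": 0.008, "turn": 0.098, "claw": 1}, {"dx": -0.074, "dy": 0.034, "dz": 0.008, "turn": 0.147, "claw": 1}, {"dx": -0.101, "dy": 0.042, "dz": 0.008, "turn": 0.195, "claw": 1}]
[{"dx": -0.014, "dy": 0.008, "dz": -0.0, "turn": 0.03, "claw": 1}, {"dx": -0.029, "dy": 0.016, "dz": -0.0, "turn": 0.06, "claw": 1}, {"dx": -0.045, "dy": 0.023, "dz": -0.0, "turn": 0.09, "claw": 1}, {"dx": -0.06, "dy": 0.029, "dz": -0.0, "turn": 0.12, "claw": 1}]
[{"dx": -0.007, "dy": 0.004, "dz": -0.0, "turn": 0.014, "claw": 1}, {"dx": -0.013, "dy": 0.007, "dz": -0.0, "turn": 0.027, "claw": 1}, {"dx": -0.017, "dy": 0.007, "dz": -0.0, "turn": 0.027, "claw": 1}, {"dx": -0.017, "dy": 0.007, "dz": -0.0, "turn": 0.027, "claw": 1}]
```

Emit:
arm_command(
  rows=[
    {"dx": -0.024,"dy": 0.013,"dz": 0.008,"turn": 0.049,"claw": 1},
    {"dx": -0.049,"dy": 0.025,"dz": 0.008,"turn": 0.098,"claw": 1},
    {"dx": -0.074,"dy": 0.034,"dz": 0.008,"turn": 0.147,"claw": 1},
    {"dx": -0.101,"dy": 0.042,"dz": 0.008,"turn": 0.195,"claw": 1},
  ],
)

```text
clock: 2.37
tcp_pos: [0.4812, 0.3434, 0.0242]
tcp_rot: [-3.141, -0.001, 3.021]
contact_force: [-2.1, 0.1, -0.8]
grip_width: 0.0
gripper_force: 0.5
```

Emit:
arm_command(
  rows=[
    {"dx": -0.014,"dy": 0.008,"dz": 0,"turn": 0.03,"claw": 1},
    {"dx": -0.029,"dy": 0.016,"dz": 0,"turn": 0.06,"claw": 1},
    {"dx": -0.045,"dy": 0.023,"dz": 0,"turn": 0.09,"claw": 1},
    {"dx": -0.06,"dy": 0.029,"dz": 0,"turn": 0.12,"claw": 1},
  ],
)

```text
clock: 2.7
tcp_pos: [0.4968, 0.3487, 0.0242]
tcp_rot: [-3.141, -0.001, 2.842]
contact_force: [-1.5, 0.1, -0.5]
grip_width: 0.0001
gripper_force: 0.8
```

```bash
python3 look.py t3.png; python3 -c "
from h import *
c=cam('side');cv2.imwrite('pics/s3.png',cv2.resize(c['frame'][190:310,215:365],(750,600),interpolation=cv2.INTER_CUBIC)[:,:,::-1])"
```

```text
(no output)
```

View pics/t3.png

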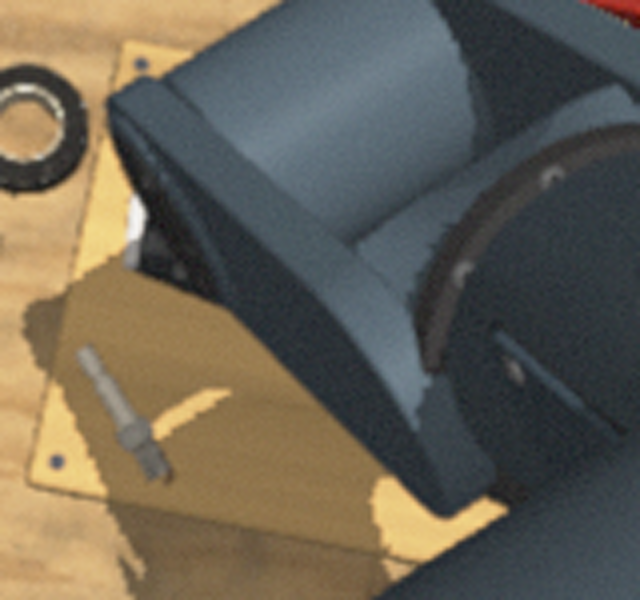

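The bar's end is now near (135,235), close to home. I'll do the last bit gently and watch the force.

Emit:
arm_command(
  rows=[
    {"dx": -0.007,"dy": 0.004,"dz": 0,"turn": 0.014,"claw": 1},
    {"dx": -0.013,"dy": 0.007,"dz": 0,"turn": 0.027,"claw": 1},
    {"dx": -0.013,"dy": 0.007,"dz": 0,"turn": 0.027,"claw": 1},
  ],
)

```text
clock: 3.05
tcp_pos: [0.5009, 0.3494, 0.024]
tcp_rot: [3.141, -0.0, 2.802]
contact_force: [-1.3, 0.3, 1.0]
grip_width: 0.0
gripper_force: 0.9
```

Emit:
arm_command(
  rows=[
    {"dx": -0.004,"dy": 0,"dz": 0,"turn": 0,"claw": 1},
    {"dx": -0.008,"dy": 0,"dz": 0,"turn": 0,"claw": 1},
    {"dx": -0.008,"dy": 0,"dz": 0,"turn": 0,"claw": 1},
  ],
)

```text
clock: 3.3
tcp_pos: [0.503, 0.3487, 0.0239]
tcp_rot: [3.141, 0.0, 2.802]
contact_force: [-1.6, 1.3, 0.7]
grip_width: -0.0
gripper_force: 1.1
```

Emit:
arm_command(
  rows=[
    {"dx": -0.004,"dy": 0,"dz": 0,"turn": 0,"claw": 1},
    {"dx": -0.008,"dy": 0,"dz": 0,"turn": 0,"claw": 1},
    {"dx": -0.008,"dy": 0,"dz": 0,"turn": 0,"claw": 1},
  ],
)

```text
clock: 3.55
tcp_pos: [0.5039, 0.3485, 0.0238]
tcp_rot: [3.141, -0.002, 2.801]
contact_force: [-3.6, 3.5, 1.7]
grip_width: 0.0001
gripper_force: 2.5
```

Emit:
arm_command(
  rows=[
    {"dx": -0.004,"dy": 0,"dz": 0,"turn": 0,"claw": 1},
    {"dx": -0.008,"dy": 0,"dz": 0,"turn": 0,"claw": 1},
    {"dx": -0.008,"dy": 0,"dz": 0,"turn": 0,"claw": 1},
  ],
)

```text
clock: 3.8
tcp_pos: [0.504, 0.3484, 0.0238]
tcp_rot: [-3.141, -0.005, 2.801]
contact_force: [-7.2, 6.1, 4.8]
grip_width: -0.0001
gripper_force: 4.5
```

Contact is firm at 9 N and the bar has stopped moving. I'll back off and rise, and also check the toolbox clearance behind the clamp.

Emit:
arm_command(
  rows=[
    {"dx": 0.06,"dy": 0,"dz": 0,"turn": 0,"claw": 1},
    {"dx": 0.12,"dy": 0,"dz": -0.1,"turn": 0,"claw": 1},
    {"dx": 0.12,"dy": 0,"dz": -0.26,"turn": 0,"claw": 1},
    {"dx": 0.12,"dy": 0,"dz": -0.42,"turn": 0,"claw": 1},
    {"dx": 0.12,"dy": 0,"dz": -0.56,"turn": 0,"claw": 1},
  ],
)

```text
clock: 4.22
tcp_pos: [0.4783, 0.3571, 0.1655]
tcp_rot: [-3.142, 0.002, 2.803]
contact_force: [1.2, 0.4, -0.3]
grip_width: -0.0
gripper_force: 0.0
```

Run:
```python
from h import *
c=dict(np.load('top0.npz')); c['k1']=float(c['k1'])
v,u=np.mgrid[60:200,280:430]; p=depthpts(c,np.c_[u.ravel(),v.ravel()]); b=(p[:,:2]-PIN)@rot(BY)
# toolbox: heights in board frame by x slice
for x0 in np.arange(.06,.2,.01):
    m=(b[:,0]>x0)&(b[:,0]<=x0+.01)&(b[:,1]>-.03)&(b[:,1]<.13); print(round(x0,2),m.sum(),(p[m,2].max() if m.any() else 0).round(3))
m=(p[:,2]>.1)&(b[:,0]<.06)&(abs(b[:,1]-.05)<.03); print('grip',b[m].mean(0),b[m].min(0),b[m].max(0),p[m,2].max())
print(ctrl.observe()['tcp_pos'])
```

```text
0.06 142 0.02
0.07 354 0.003
0.08 406 0.003
0.09 404 0.004
0.1 1090 0.064
0.11 404 0.065Traceback (most recent call last):
  File "<stdin>", line 6, in <module>
AttributeError: 'int' object has no attribute 'round'
```

Run:
```python
from h import *
o=ctrl.observe()['tcp_pos']; a=[*o,2.802]; json.dump(a,open('cmd.json','w'))
t=[*(PIN+rot(BY)@[.078,.05]),.20,2.802]; print(t)
plan(lin(a,t,5))
```

```text
[np.float64(0.6102092185182517), np.float64(0.2791257400894338), 0.2, 2.802]
[{"dx": -0.12, "dy": -0.024, "dz": -0.028, "turn": -0.0, "claw": 1}, {"dx": -0.241, "dy": -0.047, "dz": -0.055, "turn": -0.0, "claw": 1}, {"dx": -0.361, "dy": -0.071, "dz": -0.083, "turn": -0.0, "claw": 1}, {"dx": -0.481, "dy": -0.095, "dz": -0.11, "turn": -0.0, "claw": 1}, {"dx": -0.601, "dy": -0.118, "dz": -0.138, "turn": -0.0, "claw": 1}]
```

Emit:
arm_command(
  rows=[
    {"dx": -0.12,"dy": -0.024,"dz": -0.05,"turn": 0,"claw": 1},
    {"dx": -0.24,"dy": -0.047,"dz": -0.1,"turn": 0,"claw": 1},
    {"dx": -0.36,"dy": -0.071,"dz": -0.138,"turn": 0,"claw": 1},
    {"dx": -0.48,"dy": -0.095,"dz": -0.138,"turn": 0,"claw": 1},
    {"dx": -0.6,"dy": -0.118,"dz": -0.138,"turn": 0,"claw": 1},
  ],
)

```text
clock: 4.63
tcp_pos: [0.6117, 0.2783, 0.1995]
tcp_rot: [3.141, 0.004, 2.802]
contact_force: [0.4, 0.8, 0.3]
grip_width: -0.0001
gripper_force: 0.0
```

Run:
```python
from h import *
c=cam('wrist'); save(c,'w4.png'); np.savez('w4.npz',**c); print(ctrl.observe()['tcp_pos'])
```

```text
[0.61792143 0.27452297 0.19909522]
```

View pics/w4.png

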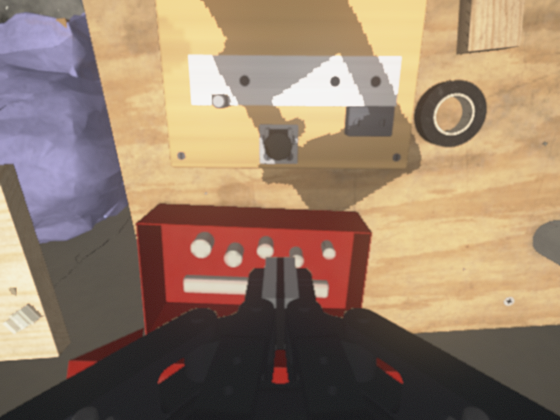

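The wrist view shows the bar home: its notched edge (row 106) lies against the stop at (370,120), with the pin in the notch at (219,101). The clamp grip is upright at (278,144). I'll measure from here.

Run:
```python
from h import *
c=dict(np.load('w4.npz')); c['k1']=float(c['k1'])
pin=onplane(c,[(219,101)],.048)[0]; print('pin',pin,depthpts(c,[(219,101)]))
e=onplane(c,[(191,105),(338,107),(189,57),(401,57)],.030)[:,:2]; d=e[1]-e[0]; print('edge yaw',np.arctan2(-d[0],d[1])); d=e[3]-e[2]; print(np.arctan2(-d[0],d[1]),np.linalg.norm(d))
s=onplane(c,[(347,136),(392,137)],.036)[:,:2]; d=s[1]-s[0]; print('stop back yaw',np.arctan2(-d[0],d[1]),np.linalg.norm(d))
bd=onplane(c,[(170,167),(411,167)],.018)[:,:2]; d=bd[1]-bd[0]; print('board yaw',np.arctan2(-d[0],d[1]),np.linalg.norm(d),(bd-pin[:2])@rot(BY))
v,u=np.mgrid[110:180,250:310]; p=depthpts(c,np.c_[u.ravel(),v.ravel()]); m=p[:,2]>.1; q=p[m]; b=(q[:,:2]-pin[:2])@rot(BY)
print('grip world',np.median(q,0),q[:,2].max(),'board',b.min(0),b.max(0))
print((e-pin[:2])@rot(BY),(s-pin[:2])@rot(BY)); o=ctrl.observe(); print(o['tcp_pos'],o['tcp_rot'])
```

```text
pin [0.52246411 0.25601383 0.048     ] [[0.52245688 0.25599313 0.04787181]]
edge yaw -0.3526299941727384
-0.34013079049306805 0.17897472491752092
stop back yaw -0.36262618566300536 0.03998229109644708
board yaw -0.33997933189341906 0.23274018348998762 [[ 0.06072538 -0.05578632]
 [ 0.06072057  0.17695387]]
grip world [0.56322288 0.29329657 0.13139522] 0.34171878475383605 board [-0.0001943   0.03978279] [0.03538487 0.05723645]
[[ 0.00339043 -0.0278891 ]
 [ 0.00502574  0.10158252]
 [-0.03526465 -0.02641333]
 [-0.03524124  0.1525614 ]] [[0.02953605 0.10989108]
 [0.03044062 0.14986313]]
[0.61792143 0.27452297 0.19909522] [3.14053403 0.01037805 2.79828897]
```

```bash
sed -i 's/^PIN=.*/PIN=np.array([.522,.256]); BY=-.34/' h.py
python3 - <<'E'
from h import *
Y=2.8016; o=ctrl.observe()['tcp_pos']; json.dump([*o,2.798],open('cmd.json','w'))
W=lambda x,y,z:(*(PIN+rot(BY)@[x,y]),z,Y)
def F(t,s=.084): return W(.032-s*np.cos(t)+.009*np.sin(t)+.011,.0495,.040+s*np.sin(t)+.009*np.cos(t))
plan([W(.084,.0495,.16),W(.084,.0495,.124),W(.074,.0495,.124),W(.064,.0495,.124),F(1.5)])
ts=np.linspace(1.5,0,19)[1:]
for i in range(0,18,5): plan([F(t) for t in ts[i:i+5]])
E
```

```text
[{"dx": 0.001, "dy": 0.0, "dz": 0.156, "turn": -0.002, "claw": 1}, {"dx": 0.001, "dy": 0.0, "dz": 0.3, "turn": -0.002, "claw": 1}, {"dx": 0.041, "dy": 0.0, "dz": 0.3, "turn": -0.002, "claw": 1}, {"dx": 0.081, "dy": -0.0, "dz": 0.3, "turn": -0.002, "claw": 1}, {"dx": 0.153, "dy": -0.0, "dz": 0.299, "turn": -0.002, "claw": 1}]
[{"dx": 0.028, "dy": -0.0, "dz": -0.0, "turn": -0.0, "claw": 1}, {"dx": 0.056, "dy": -0.0, "dz": 0.002, "turn": -0.0, "claw": 1}, {"dx": 0.084, "dy": -0.0, "dz": 0.007, "turn": -0.0, "claw": 1}, {"dx": 0.111, "dy": -0.0, "dz": 0.014, "turn": -0.0, "claw": 1}, {"dx": 0.138, "dy": -0.0, "dz": 0.024, "turn": -0.0, "claw": 1}]
[{"dx": 0.025, "dy": -0.0, "dz": 0.011, "turn": -0.0, "claw": 1}, {"dx": 0.05, "dy": -0.0, "dz": 0.025, "turn": -0.0, "claw": 1}, {"dx": 0.073, "dy": -0.0, "dz": 0.04, "turn": -0.0, "claw": 1}, {"dx": 0.095, "dy": -0.0, "dz": 0.058, "turn": -0.0, "claw": 1}, {"dx": 0.116, "dy": -0.001, "dz": 0.077, "turn": -0.0, "claw": 1}]
[{"dx": 0.019, "dy": 0.0, "dz": 0.021, "turn": -0.0, "claw": 1}, {"dx": 0.036, "dy": 0.0, "dz": 0.044, "turn": -0.0, "claw": 1}, {"dx": 0.051, "dy": 0.0, "dz": 0.067, "turn": -0.0, "claw": 1}, {"dx": 0.064, "dy": 0.0, "dz": 0.092, "turn": -0.0, "claw": 1}, {"dx": 0.075, "dy": 0.0, "dz": 0.118, "turn": -0.0, "claw": 1}]
[{"dx": 0.008, "dy": 0.0, "dz": 0.027, "turn": -0.0, "claw": 1}, {"dx": 0.015, "dy": 0.0, "dz": 0.055, "turn": -0.0, "claw": 1}, {"dx": 0.019, "dy": 0.0, "dz": 0.082, "turn": -0.0, "claw": 1}]
```

Emit:
arm_command(
  rows=[
    {"dx": 0,"dy": 0,"dz": 0.156,"turn": -0.002,"claw": 1},
    {"dx": 0,"dy": 0,"dz": 0.3,"turn": -0.002,"claw": 1},
    {"dx": 0.02,"dy": 0,"dz": 0.3,"turn": -0.002,"claw": 1},
    {"dx": 0.06,"dy": 0,"dz": 0.3,"turn": -0.002,"claw": 1},
    {"dx": 0.06,"dy": 0,"dz": 0.3,"turn": -0.002,"claw": 1},
  ],
)

```text
clock: 5.1
tcp_pos: [0.5938, 0.2853, 0.1242]
tcp_rot: [-3.141, -0.001, 2.806]
contact_force: [0.1, 0.3, 0.5]
grip_width: 0.0001
gripper_force: 0.0
```

Run:
```python
from h import *
o=ctrl.observe(); print(o['tcp_pos'],(o['tcp_pos'][:2]-PIN)@rot(BY),o['tcp_rot'],o['contact_force'])
```

```text
[0.59381231 0.28532983 0.12423714] [0.05792027 0.05159932] [-3.14113301e+00 -9.94298595e-04  2.80602790e+00] [0.11917546 0.25751974 0.49176446]
```

Emit:
arm_command(
  rows=[
    {"dx": 0.024,"dy": -0.008,"dz": 0,"turn": 0,"claw": 1},
    {"dx": 0.048,"dy": -0.008,"dz": 0,"turn": 0,"claw": 1},
    {"dx": 0.076,"dy": -0.008,"dz": 0,"turn": 0,"claw": 1},
    {"dx": 0.104,"dy": -0.008,"dz": 0.002,"turn": 0,"claw": 1},
    {"dx": 0.132,"dy": -0.008,"dz": 0.007,"turn": 0,"claw": 1},
  ],
)

```text
clock: 5.52
tcp_pos: [0.5645, 0.294, 0.1232]
tcp_rot: [3.139, 0.003, 2.805]
contact_force: [1.3, -0.2, 0.2]
grip_width: -0.0002
gripper_force: 0.8
```

Emit:
arm_command(
  rows=[
    {"dx": 0.027,"dy": 0,"dz": 0.007,"turn": 0,"claw": 1},
    {"dx": 0.054,"dy": 0,"dz": 0.017,"turn": 0,"claw": 1},
    {"dx": 0.054,"dy": 0,"dz": 0.017,"turn": 0,"claw": 1},
  ],
)

```text
clock: 5.77
tcp_pos: [0.5489, 0.2984, 0.1167]
tcp_rot: [-3.14, -0.003, 2.806]
contact_force: [0.3, -0.2, -0.0]
grip_width: -0.0
gripper_force: 0.1
```

Run:
```python
from h import *
o=ctrl.observe(); print(o['tcp_pos'],(o['tcp_pos'][:2]-PIN)@rot(BY),o['contact_force'])
t=np.linspace(1.5,0,19)[5]; print(.032-.084*np.cos(t)+.009*np.sin(t)+.011,.040+.084*np.sin(t)+.009*np.cos(t))
c=cam('wrist');save(c,'w5.png')
```

```text
[0.54891942 0.29835784 0.11667416] [0.01125261 0.04891033] [ 0.29302379 -0.22454164 -0.04972   ]
0.011607301079910717 0.11843148892194144
```

View pics/w5.png

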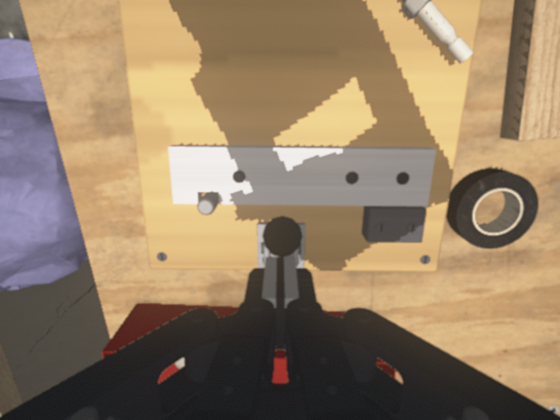

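The wrist view shows the grip at (283,236) directly ahead of the fingertips, and the bar still flush. I'll continue folding.

Emit:
arm_command(
  rows=[
    {"dx": 0.025,"dy": 0,"dz": 0.011,"turn": 0,"claw": 1},
    {"dx": 0.05,"dy": 0,"dz": 0.025,"turn": 0,"claw": 1},
    {"dx": 0.073,"dy": 0,"dz": 0.04,"turn": 0,"claw": 1},
    {"dx": 0.095,"dy": 0,"dz": 0.058,"turn": 0,"claw": 1},
    {"dx": 0.116,"dy": 0,"dz": 0.077,"turn": 0,"claw": 1},
  ],
)

```text
clock: 6.23
tcp_pos: [0.5231, 0.3078, 0.0976]
tcp_rot: [3.141, -0.0, 2.805]
contact_force: [0.5, -0.2, 1.6]
grip_width: 0.0002
gripper_force: 0.8
```

Emit:
arm_command(
  rows=[
    {"dx": 0.019,"dy": 0,"dz": 0.021,"turn": 0,"claw": 1},
    {"dx": 0.036,"dy": 0,"dz": 0.044,"turn": 0,"claw": 1},
    {"dx": 0.051,"dy": 0,"dz": 0.067,"turn": 0,"claw": 1},
    {"dx": 0.051,"dy": 0,"dz": 0.067,"turn": 0,"claw": 1},
  ],
)

```text
clock: 6.57
tcp_pos: [0.5098, 0.3115, 0.0797]
tcp_rot: [-3.139, -0.003, 2.805]
contact_force: [-0.4, 0.8, 0.4]
grip_width: 0.0
gripper_force: 0.0
```

Run:
```python
from h import *
o=ctrl.observe(); print(o['tcp_pos'],(o['tcp_pos'][:2]-PIN)@rot(BY),o['contact_force'])
t=np.linspace(1.5,0,19)[13]; print(t,.032-.084*np.cos(t)+.009*np.sin(t)+.011,.040+.084*np.sin(t)+.009*np.cos(t))
c=cam('side');cv2.imwrite('pics/s5.png',cv2.resize(c['frame'][190:310,215:365],(750,600),interpolation=cv2.INTER_CUBIC)[:,:,::-1])
```

```text
[0.50980164 0.31151757 0.07967942] [-0.03001445  0.04827145] [-0.39814695  0.75178656  0.35671322]
0.41666666666666674 -0.030170786521831614 0.08222601093847896
```

View pics/s5.png

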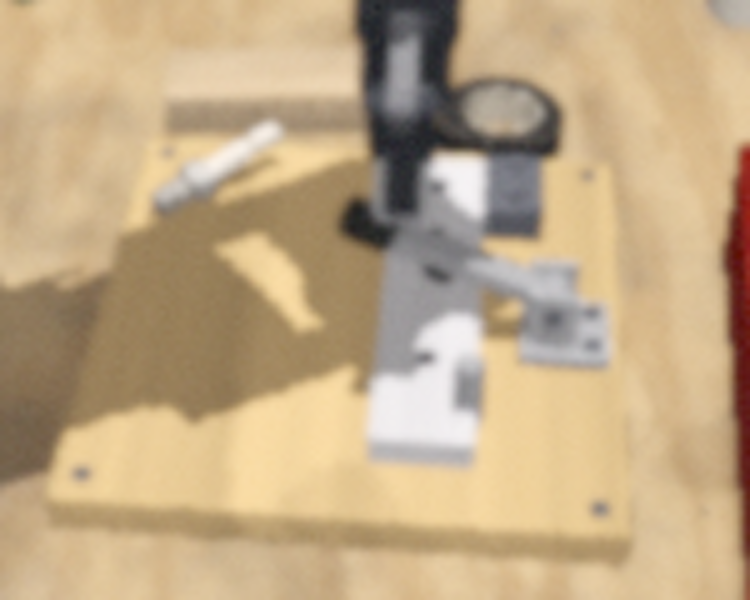

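The side view shows the clamp arm folded to about 0.4 rad, with the grip at (370,225) under the fingertips and the bar in place. Now I'll press it down.

Emit:
arm_command(
  rows=[
    {"dx": 0.014,"dy": 0,"dz": 0.025,"turn": 0,"claw": 1},
    {"dx": 0.026,"dy": 0,"dz": 0.05,"turn": 0,"claw": 1},
    {"dx": 0.036,"dy": 0,"dz": 0.075,"turn": 0,"claw": 1},
    {"dx": 0.042,"dy": 0,"dz": 0.1,"turn": 0,"claw": 1},
    {"dx": 0.042,"dy": 0,"dz": 0.1,"turn": 0,"claw": 1},
  ],
)

```text
clock: 7.03
tcp_pos: [0.5005, 0.3149, 0.0547]
tcp_rot: [-3.14, -0.003, 2.805]
contact_force: [-0.5, 0.2, 1.2]
grip_width: -0.0002
gripper_force: 0.0
```

Emit:
arm_command(
  rows=[
    {"dx": 0,"dy": 0,"dz": 0.012,"turn": 0,"claw": 1},
    {"dx": 0,"dy": 0,"dz": 0.024,"turn": 0,"claw": 1},
    {"dx": 0,"dy": 0,"dz": 0.024,"turn": 0,"claw": 1},
  ],
)

```text
clock: 7.28
tcp_pos: [0.5013, 0.315, 0.0497]
tcp_rot: [-3.141, -0.001, 2.805]
contact_force: [-0.3, -0.2, -0.1]
grip_width: -0.0
gripper_force: 0.0
```

Emit:
arm_command(
  rows=[
    {"dx": 0,"dy": 0,"dz": 0.004,"turn": 0,"claw": 1},
    {"dx": 0,"dy": 0,"dz": 0.008,"turn": 0,"claw": 1},
    {"dx": 0,"dy": 0,"dz": 0.008,"turn": 0,"claw": 1},
  ],
)

```text
clock: 7.53
tcp_pos: [0.5018, 0.3151, 0.0489]
tcp_rot: [-3.142, -0.0, 2.805]
contact_force: [-1.5, -0.9, 3.6]
grip_width: -0.0001
gripper_force: 1.9
```

Emit:
arm_command(
  rows=[
    {"dx": 0,"dy": 0,"dz": 0.004,"turn": 0,"claw": 1},
    {"dx": 0,"dy": 0,"dz": 0.008,"turn": 0,"claw": 1},
    {"dx": 0,"dy": 0,"dz": 0.008,"turn": 0,"claw": 1},
  ],
)

```text
clock: 7.78
tcp_pos: [0.5018, 0.3152, 0.0486]
tcp_rot: [3.141, 0.0, 2.805]
contact_force: [-4.5, -0.5, 12.9]
grip_width: -0.0
gripper_force: 7.1
```

The force rose to 13 N at z = 48.6 mm, close to the expected 49, so the clamp is seated. I'll retreat straight up and then towards the robot's left for a clear view.

Emit:
arm_command(
  rows=[
    {"dx": 0,"dy": 0,"dz": -0.1,"turn": 0,"claw": 1},
    {"dx": 0,"dy": 0,"dz": -0.25,"turn": 0,"claw": 1},
    {"dx": 0,"dy": 0,"dz": -0.4,"turn": 0,"claw": 1},
    {"dx": 0.1,"dy": 0.08,"dz": -0.5,"turn": 0,"claw": 1},
    {"dx": 0.2,"dy": 0.16,"dz": -0.55,"turn": 0,"claw": 1},
  ],
)

```text
clock: 8.2
tcp_pos: [0.4709, 0.37, 0.1882]
tcp_rot: [3.136, 0.006, 2.801]
contact_force: [-0.5, 0.2, -0.3]
grip_width: 0.0
gripper_force: 0.0
```

Emit:
arm_command(
  rows=[
    {"dx": 0.1,"dy": 0.12,"dz": 0,"turn": 0,"claw": 1},
    {"dx": 0.2,"dy": 0.24,"dz": 0,"turn": 0,"claw": 1},
    {"dx": 0.3,"dy": 0.36,"dz": 0,"turn": 0,"claw": 1},
    {"dx": 0.4,"dy": 0.48,"dz": 0,"turn": 0,"claw": 1},
    {"dx": 0.45,"dy": 0.6,"dz": 0,"turn": 0,"claw": 1},
  ],
)

```text
clock: 8.62
tcp_pos: [0.4083, 0.5502, 0.1839]
tcp_rot: [-3.141, -0.001, 2.807]
contact_force: [0.9, -0.0, -0.4]
grip_width: 0.0001
gripper_force: 0.0
```

```bash
python3 look.py t6.png
python3 - <<'E'
import cv2,numpy as np
from h import *
c=cam('side'); a=cv2.imread('pics/t6.png'); b=cv2.resize(c['frame'][200:300,225:350],(400,320),interpolation=cv2.INTER_CUBIC)[:,:,::-1]
a=cv2.resize(a,(400,375)); o=np.zeros((375,800,3),np.uint8); o[:,:400]=a; o[:320,400:]=b; cv2.imwrite('pics/fin.png',o)
print(ctrl.observe()['tcp_pos'])
E
```

```text
[0.41002346 0.55330266 0.18385871]
```

View pics/fin.png

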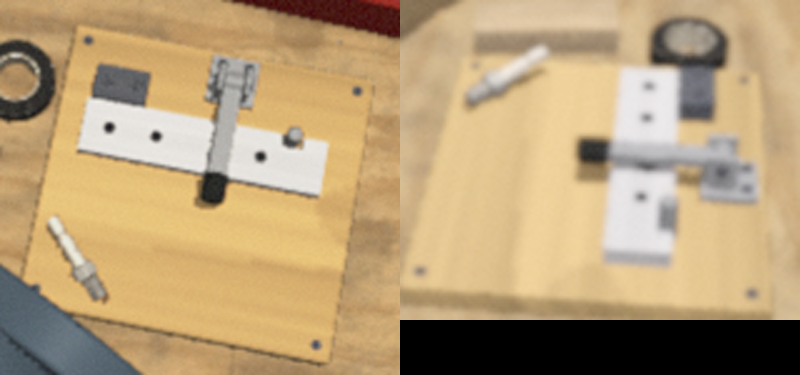

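Both views show the bar flush on the stop (left view, (120,100)) with the pin in its notch (290,135). The clamp lies level across the bar, with its grip at (213,187), and the spark plug, offcut and tape are where they were. I'll hand it in.

```bash
python3 -c "
from workcell import ctrl
print(ctrl.hand_in())"
```

```text
the job is handed in; nothing more can be done
None
```

The bar is home, flush against the stop with its notch on the pin, the clamp is folded down with its pad on the bar, nothing else was moved, and the job was handed in at about 9 s of the 48 s allowed.

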